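# Snap the retaining cap onto the label-roll spindle and keep it pressed home

### The job

Pick up the orange cap gently (squeeze it with no more than about 40 N, it is thin plastic) and press it straight down onto the spindle of the label-roll holder until it snaps past the brass balls. Do not stop at the click: keep pressing until the cap has pushed the black brake disc fully down, without ramming it, and finish while still gripping the cap and holding the disc down. Leave the two glaze jars, the marker and the glaze tile alone.

Things in the scene. Friction and masses are not known exactly. Their poses are not given: they have to be found in the camera images.
- cap_center (a point): centre of the loose orange plastic cap: a fluted round knob with a white spot on top, 34 mm diameter, 44 mm tall, 40 g, standing on the bench open end down; this point is 22 mm above its lower rim, z along its axis (up). Grip it by its sides, any yaw.
- cap_bottom (a point): centre of the lower rim (open end) of the orange cap; z along its axis, up. From here a blind bore 22 mm in diameter runs 24 mm up into the cap; at the rim a rounded snap rib, 4 mm high, narrows it to 16 mm
- seat (a point): point on the upright spindle axis of the label-roll holder, 52 mm above the bench, level with the top of the black brake disc (31 mm diameter) at rest; it stays put when the disc moves. Holder, fixed to the bench: grey round base 90 mm in diameter, on it a white label roll 60 mm in diameter with its top 36 mm above the bench, then the disc, then the stud. z up
- stud_tip (a point): top of the holder's steel stud, 14 mm above seat: 13 mm diameter, ending in a blunt cone, 6 mm wide at this point
- balls (a point): on the spindle axis, 5 mm above seat, level with four sprung brass balls that stand out of the stud to 20 mm across. The cap's rib meets them when its lower rim is about 8 mm above seat; the push peaks (roughly 10 N) and drops as the rib snaps past at about 3 mm, the balls then even pulling the cap down. From 0 mm on the rim pushes the brake disc down
- brake (a joint): travel of the black brake disc of the holder: 0 at rest (up), 0.004 m fully pressed down against its stop; a spring pushes it up with about 2 N at 0 and 8 N at full travel, so that it must be held down
- jar_green: light green glaze jar with black lid, 65 mm diameter, 62 mm tall, bystander; origin at the centre of its underside
- jar_brown: dark brown glaze jar with red lid, 54 mm diameter, 70 mm tall, bystander; origin at the centre of its underside
- marker: white felt marker with red cap lying on the bench, 131 mm long along its y, 17 mm thick, bystander; origin at the centre of its underside
- tile: small test tile, half blue glaze, 72x48x9 mm, lying on the bench, bystander; origin at the centre of its underside
- impulse_sealer: blue bag sealer with its arm shut, fixed on the bench between the left and right work areas: about 80 mm wide and 330 mm long along its y axis, its body 60 mm and its arm with the black handle (towards the robot) less than 130 mm above the bench; carry things over it. Origin in the middle of its underside
Things that resemble listed ones, but are neither listed nor needed, are in the scene too. Of the things like the part that bears cap_center, leave any that is blue; of the rest the larger one is meant.

How it is judged:
By the outcome, as a careful person would: the job done as asked, in the order asked, and still so for the second after the job is handed in, while the arm keeps its last pose, push and grip.
It also fails if it takes over 38 s, if anything falls off the work surface, if the arm or the gripper's body presses on something with over 40 N, if the wrist force passes 120 N, or if a joint passes its speed limit or range.

### The arm

A 6-joint arm with a two-finger parallel gripper is mounted at the origin on the work surface; the furniture and walls round the work are solid. World frame = base frame: x ahead of the robot, y to its left, z up, the work surface at z = 0. Lengths are in m, angles in rad, forces in N, time in s.
With the tool pointing down it reaches from about 0.275 to 0.75 m from the base axis. Payload 10.2 kg.
Tool frame: the origin (TCP) lies at the very end of the fingers, on their centre line; the grasp point (between the pads) lies 19 mm behind it; z points along the fingers, y is the line along which they close (so a half turn about z gives the same grasp; the last joint's range is limited). The gripper opens to 85 mm and grips with 20 to 120 N. Pads are 22 mm wide; open, the fingers measure 114 mm over their backs; the gripper's body (76 mm by 85 mm) begins 54 mm behind the grasp point. The pads swing forward as they close: fully open they stand 13 mm farther back than shut.
Start: joints at [-1.327, 0.313, 1.498, -0, 1.331, -0.223], TCP at [0.236, -0.469, 0.199] pointing down, gripper open.
Joint ranges: [-2.94, 2.94], [-0.97, 2.17], [0.19, 2.56], [-1.23, 4.37], [0.02, 3.11], [-2.88, 2.88]. Speed limits (rad/s): [2.39, 2.39, 3.01, 3.14, 3.14, 3.14].

### API

Orientations are given as a rotation vector (axis times angle).
In Python, from workcell import bot gives the robot as it stands.
- The arm moves only by the shell command python3 -m crank 'ROWS' [FORCE]. ROWS is JSON, a list of rows, each an object with "linear": the shift along the world's x, y, z each as a share of 0.4 m, from -1 to 1, a list of three; "twist": the turn, a rotation vector about the world's x, y, z each as a share of 30 degrees, from -1 to 1, a list of three; "fingers": the opening, from -1 (shut) to 1 (fully open). A call has 1 to 12 rows; each row is the pose to reach, as a shift and turn from the pose commanded when the call began; what a row does not reach only later rows make up. A row lasts 1/10 s, in which the tool goes at most 50 mm and 8.59 degrees, less where a joint would pass 70% of its speed; a pose out of reach is approached as far as the arm can. A call with a number of a shift or a turn outside -1 to 1 is refused whole. A call with a gripper value outside its range is refused whole. The fingers move at their own pace and stop on an object; FORCE is the grip in N (left out, the last holds). Time passes only in rows, so rows that repeat a pose let the fingers close. It gives the time, the measured TCP pose, the force, the opening and the grip force at its end, in the units of the state.
- bot.observe(): the state, without advancing time (a new reading comes with each control period).
- bot.grab_frame(name): name is "scene" or "top" or "wrist"; returns a dict with "frame" (400x640x3 uint8, blue, green, red), "intrinsics" (3x3 intrinsics, pixels), "rvec" (rotation vector, rad) and "tvec" (3), from world to camera coordinates, as OpenCV has them. Camera axes: x right, y down, z forward; pixel columns grow to the right and rows downward; lengths in m; the calibration is good to about 2 mm. A picture is of the moment at which its call begins. There is no depth.
- bot.job_done(): hands the job in; it is judged then, once.
Trained networks look in a picture, given as the dict that the camera call returned (one of the last four; its "shot" number tells which), for a name from the list of things; names that differ only in an ending like _2 or _b are one class to them, and where a whole thing is asked for, a point or a joint stands for the part that bears it (a point fixed in the world has none). Each returns a list of dicts, best first, with "score" (0 to 1); they miss things now and then, are a little off and sometimes report something else, mostly with a low value. They report only what shows in the picture. A call takes as long as a camera call. They do not tell look-alikes from the thing itself.
- bot.spot_in(picture, target): "extent" ([centre column, centre row, width, height] in pixels, round what is visible of it).
The state is a dict: "time": time; "joint_positions": joint angles; "joint_velocities": joint speeds; "tau": joint torques, N m; "tool_pos": TCP position; "eef_rot": TCP orientation; "contact_force": force on the tool from outside, world axes, zero at the start; "wrist_torque": the same for the moment, N m; "finger_gap": opening from 0.0 (shut) to 1.0 (fully open); "finger_force": force on a finger pad.
Only numpy, scipy, OpenCV 4.12 (cv2) and the standard library are available. Lean on these libraries where they do the work, as an engineer would, in place of code of your own. Each camera call takes 0.05 s, during which the arm holds its last target. There are 200 camera calls.

## Working session

There is one attempt and no reset: what is moved stays moved. The work goes in short steps, Python scripts to look and compute and a shell command to move; the robot and the scene stay as the last step left them, time stands still between calls to the robot, and variables do not carry over. Pictures are saved under pics/ and viewed, at most 10 in all, crops included, and the job is handed in when it is done.

```bash
mkdir -p pics; cat > h.py <<'E'
import numpy as np, cv2
from workcell import bot
def ray(p,uv):
    K=np.array(p["intrinsics"],float);R=cv2.Rodrigues(np.array(p["rvec"],float))[0];t=np.array(p["tvec"],float).ravel()
    d=R.T@np.linalg.inv(K)@np.array([uv[0],uv[1],1.]);return -R.T@t,d/np.linalg.norm(d)
def onz(p,uv,z):
    c,d=ray(p,uv);return c+d*(z-c[2])/d[2]
def meet(rs):
    A=np.zeros((3,3));b=np.zeros(3)
    for c,d in rs:
        M=np.eye(3)-np.outer(d,d);A+=M;b+=M@c
    x=np.linalg.solve(A,b);return x,[np.linalg.norm((np.eye(3)-np.outer(d,d))@(x-c)) for c,d in rs]
def proj(p,X):
    return cv2.projectPoints(np.array(X,float).reshape(-1,3),np.array(p["rvec"],float),np.array(p["tvec"],float),np.array(p["intrinsics"],float),None)[0].reshape(-1,2)
E
python3 - <<'E'
from h import *
np.set_printoptions(precision=3,suppress=True)
for n in ("scene","top"):
    p=bot.grab_frame(n);cv2.imwrite(f"pics/{n}0.png",p["frame"])
    print(n,ray(p,(320,200)))
    for t in ("cap_center","stud_tip","brake","jar_green","jar_brown","marker","tile","impulse_sealer"):
        try:
            for d in bot.spot_in(p,t)[:4]: print(t,round(d["score"],2),np.array(d["extent"]),onz(p,d["extent"][:2],0.03))
        except Exception as e: print(t,e)
print(bot.observe())
E
```

```text
scene (array([-0.168, -0.659,  0.524]), array([ 0.681,  0.557, -0.475]))
cap_center 0.98 [368.4 276.2  17.5  28.4] [ 0.39  -0.312  0.03 ]
cap_center 0.81 [428.7 264.2  20.8  32.4] [ 0.488 -0.371  0.03 ]
cap_center 0.56 [409.8 288.5  16.5  24.2] [ 0.408 -0.381  0.03 ]
cap_center 0.32 [211.  212.5  44.6  17. ] [0.349 0.052 0.03 ]
stud_tip 0.88 [254.9 194.9  37.7  34. ] [0.463 0.042 0.03 ]
stud_tip 0.64 [253.2 184.3  16.4   0.2] [0.496 0.083 0.03 ]
brake 0.59 [253.5 186.7  16.3   2. ] [0.488 0.074 0.03 ]
jar_green 0.87 [339.  174.4  25.4  33. ] [ 0.672 -0.029  0.03 ]
jar_brown 0.8 [431.4 219.7  27.3  40.6] [ 0.629 -0.3    0.03 ]
marker 0.72 [286.6 272.1  52.1  37.5] [ 0.307 -0.202  0.03 ]
tile 0.84 [210.3 212.9  42.3  13.9] [0.347 0.052 0.03 ]
impulse_sealer 0.95 [348.4 212.7 158.5  81. ] [ 0.538 -0.158  0.03 ]
top (array([ 0.293, -0.141,  0.945]), array([ 0.201,  0.024, -0.979]))
cap_center 0.73 [397.  244.6  16.   13.6] [ 0.405 -0.306  0.03 ]
cap_center 0.64 [427.7 209.5  21.2  16.6] [ 0.496 -0.368  0.03 ]
stud_tip 0.83 [248.5 200.1  43.   39.7] [0.457 0.047 0.03 ]
jar_green 0.81 [294.2 121.2  22.2  29.6] [ 0.666 -0.028  0.03 ]
jar_brown 0.86 [409.1 154.4  28.8  31.4] [ 0.623 -0.312  0.03 ]
marker 0.65 [334.5 267.3  57.   17.6] [ 0.333 -0.173  0.03 ]
tile 0.69 [248.8 197.4  40.5  43.2] [0.463 0.047 0.03 ]
impulse_sealer 0.85 [346.4 170.8  74.6 175.1] [ 0.56 -0.17  0.03]
{'time': 0.9, 'joint_positions': array([-1.327,  0.313,  1.498,  0.   ,  1.331, -0.223]), 'joint_velocities': array([ 0.001,  0.   , -0.   , -0.001,  0.001,  0.001]), 'tau': array([  0.002, -41.215, -25.989,   0.   ,   0.   ,  -0.   ]), 'tool_pos': array([ 0.236, -0.469,  0.199]), 'eef_rot': array([-3.056, -0.727, -0.   ]), 'contact_force': array([ 0.171, -0.25 ,  0.757]), 'wrist_torque': array([-0.002,  0.087,  0.035]), 'finger_force': 0.0, 'finger_gap': 0.9926818423427409}
```

View pics/scene0.png

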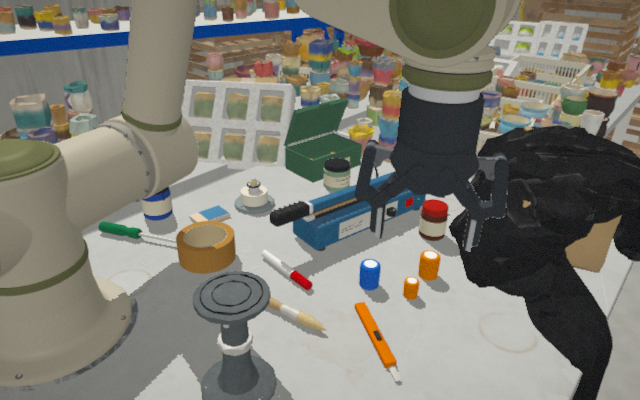

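View pics/top0.png

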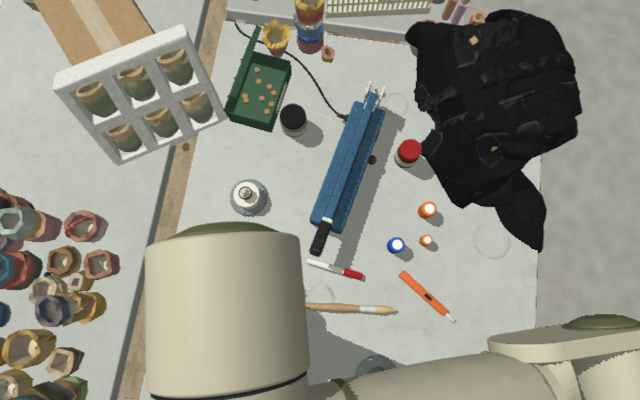

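The scene view shows three cap-like things: the blue cap (368,276), the larger orange cap (429,264) and the small orange cap (410,288). The top view shows them at (397,245), (428,210) and (426,240). There is also an orange knife, which is not a cap. By the description I choose the larger orange one, scene (429,264) / top (428,210). The holder is at scene (254,195) / top (248,198).

```bash
python3 - <<'E'
from h import *
np.set_printoptions(precision=4,suppress=True)
s=bot.grab_frame("scene");t=bot.grab_frame("top")
def near(p,n,uv):
    L=[d for d in bot.spot_in(p,n) if np.hypot(d["extent"][0]-uv[0],d["extent"][1]-uv[1])<15 and d["extent"][3]>5];return L[0]["extent"] if L else None
for n,a,b in(("cap_center",(429,264),(428,210)),("stud_tip",(255,195),(248,200)),("cap_center",(410,288),(426,240)),("cap_center",(368,276),(397,245))):
    ea,eb=near(s,n,a),near(t,n,b);print(n,ea,eb)
    if ea is not None and eb is not None: print(meet([ray(s,ea[:2]),ray(t,eb[:2])]))
    print(proj(s,[.49,-.37,.022]),proj(t,[.49,-.37,.022]))
c1=cv2.resize(s["frame"][230:320,340:460],None,fx=5,fy=5,interpolation=cv2.INTER_CUBIC)
c2=cv2.resize(s["frame"][170:220,230:280],None,fx=4,fy=4,interpolation=cv2.INTER_CUBIC)
c=np.zeros((450,800,3),np.uint8);c[:,:600]=c1;c[:200,600:]=c2
c3=cv2.resize(t["frame"][175:225,223:273],None,fx=4,fy=4,interpolation=cv2.INTER_CUBIC);c[210:410,600:]=c3
cv2.imwrite("pics/crop1.png",c)
E
```

```text
cap_center [428.4, 265.3, 24.5, 30.2] [426.5, 209.9, 20.3, 18.4]
(array([ 0.4963, -0.3674,  0.0217]), [np.float64(0.00013293969628893837), np.float64(0.00013293969628886532)])
[[428.0491 267.2956]] [[427.3335 212.6915]]
stud_tip [256.4, 195.6, 43.0, 32.3] [250.4, 199.8, 38.8, 40.8]
(array([0.4605, 0.0401, 0.0297]), [np.float64(0.0032702197997377916), np.float64(0.003270219799737702)])
[[428.0491 267.2956]] [[427.3335 212.6915]]
cap_center [409.6, 290.4, 16.3, 22.5] None
[[428.0491 267.2956]] [[427.3335 212.6915]]
cap_center [368.8, 275.0, 17.1, 28.2] [396.1, 245.6, 16.1, 12.9]
(array([ 0.4025, -0.3054,  0.0222]), [np.float64(0.0008992591641637428), np.float64(0.0008992591641636434)])
[[428.0491 267.2956]] [[427.3335 212.6915]]
```

View pics/crop1.png

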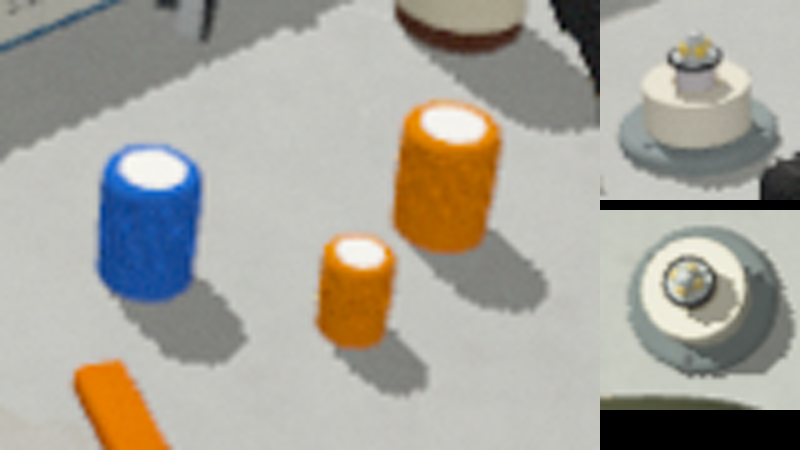

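The crop confirms the choice: the larger orange cap has a white top at crop (453,125), with the small orange and blue caps set apart from it. Both caps come out at z≈0.022, as they should. Next I hover over the cap.

```bash
python3 -m crank '[{"linear":[0.6,0.26,-0.05],"twist":[0,0,0.6],"fingers":0.4},{"linear":[0.6,0.26,-0.05],"twist":[0,0,0.6],"fingers":0.4},{"linear":[0.6,0.26,-0.05],"twist":[0,0,0.6],"fingers":0.4},{"linear":[0.6,0.26,-0.05],"twist":[0,0,0.6],"fingers":0.4},{"linear":[0.6,0.26,-0.05],"twist":[0,0,0.6],"fingers":0.4},{"linear":[0.6,0.26,-0.05],"twist":[0,0,0.6],"fingers":0.4},{"linear":[0.6,0.26,-0.05],"twist":[0,0,0.6],"fingers":0.4},{"linear":[0.6,0.26,-0.05],"twist":[0,0,0.6],"fingers":0.4},{"linear":[0.6,0.26,-0.05],"twist":[0,0,0.6],"fingers":0.4}]' 30
python3 - <<'E'
from h import *
np.set_printoptions(precision=4,suppress=True)
o=bot.observe();print(o["time"],o["tool_pos"],o["eef_rot"],o["joint_positions"],o["finger_gap"],o["contact_force"])
R=cv2.Rodrigues(o["eef_rot"])[0];print(R)
w=bot.grab_frame("wrist");cv2.imwrite("pics/w1.png",w["frame"])
print(ray(w,(320,200)))
for d in bot.spot_in(w,"cap_center"): print(d,onz(w,d["extent"][:2],.022))
s=bot.grab_frame("scene");t=bot.grab_frame("top")
print(meet([ray(s,(254.2,179.3)),ray(t,(245.1,192.5))]))
print(proj(w,[[.496,-.367,0],[.496,-.367,.044]]))
E
```

```text
time: 2.3
tool_pos: [0.475, -0.3659, 0.1794]
eef_rot: [2.906, 1.193, -0.0]
contact_force: [0.1, -0.4, 0.3]
finger_gap: 0.699
finger_force: 0.0
2.3 [ 0.475  -0.3659  0.1794] [ 2.906   1.1929 -0.0003] [-0.8514  0.4925  1.2886 -0.0003  1.3602 -0.0596] 0.6989731850802126 [ 0.0603 -0.3824  0.2804]
[[ 0.7116  0.7026 -0.    ]
 [ 0.7026 -0.7116 -0.0004]
 [-0.0003  0.0002 -1.    ]]
(array([ 0.5215, -0.3189,  0.3524]), array([-0.1871, -0.1835, -0.9651]))
{'extent': [293.1, 209.8, 21.3, 26.0], 'score': 0.95} [ 0.4288 -0.3686  0.022 ]
{'extent': [338.7, 165.9, 28.4, 37.0], 'score': 0.75} [ 0.4979 -0.3696  0.022 ]
{'extent': [233.1, 184.8, 41.1, 37.1], 'score': 0.72} [ 0.404  -0.3035  0.022 ]
(array([0.4676, 0.0495, 0.0639]), [np.float64(0.0011590119699577072), np.float64(0.0011590119699575528)])
[[334.7518 162.3592]
 [336.74   168.8895]]
```

View pics/w1.png

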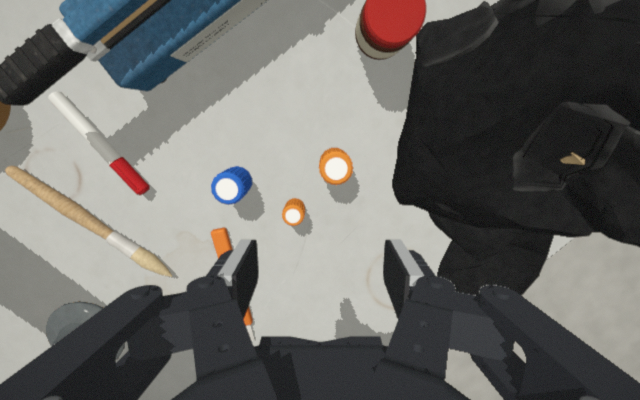

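The wrist view shows the large orange cap at (336,165), with the black bag close to its right at (400,190), along the current closing line. I turn the gripper 90° so that the fingers straddle free space.

```bash
A='x'; python3 -m crank '[{"linear":[0.055,-0.007,0],"twist":[0,0,0.5],"fingers":0.4},{"linear":[0.055,-0.007,0],"twist":[0,0,1],"fingers":0.4},{"linear":[0.055,-0.007,0],"twist":[0,0,1],"fingers":0.4},{"linear":[0.055,-0.007,0],"twist":[0,0,1],"fingers":0.4}]' >/dev/null
python3 -m crank '[{"linear":[0,0,-0.05],"twist":[0,0,1],"fingers":0.4},{"linear":[0,0,-0.1],"twist":[0,0,1],"fingers":0.4},{"linear":[0,0,-0.1],"twist":[0,0,1],"fingers":0.4},{"linear":[0,0,-0.1],"twist":[0,0,1],"fingers":0.4}]' >/dev/null
python3 -m crank '[{"linear":[0,0,-0.05],"twist":[0,0,1],"fingers":0.4},{"linear":[0,0,-0.1],"twist":[0,0,1],"fingers":0.4},{"linear":[0,0,-0.1],"twist":[0,0,1],"fingers":0.4},{"linear":[0,0,-0.1],"twist":[0,0,1],"fingers":0.4},{"linear":[0,0,-0.1],"twist":[0,0,1],"fingers":0.4}]'
cat > m.py <<'E'
from h import *
import sys
np.set_printoptions(precision=4,suppress=True)
o=bot.observe();print(o["time"],o["tool_pos"],o["joint_positions"],o["finger_gap"],o["contact_force"])
w=bot.grab_frame("wrist");cv2.imwrite(sys.argv[1],w["frame"])
for d in bot.spot_in(w,sys.argv[2]): print(d,onz(w,d["extent"][:2],float(sys.argv[3])))
E
python3 m.py pics/w2.png cap_center 0.022
```

```text
time: 3.8
tool_pos: [0.498, -0.368, 0.0992]
eef_rot: [1.209, 2.9, -0.0]
contact_force: [-0.5, -0.2, -0.3]
finger_gap: 0.702
finger_force: 0.0
3.8 [ 0.498  -0.368   0.0992] [-0.8253  0.6045  1.3241 -0.      1.2129 -1.6062] 0.7019406986787157 [-0.4674 -0.2214 -0.3458]
{'extent': [289.9, 43.8, 51.1, 62.1], 'score': 0.95} [ 0.4011 -0.3009  0.022 ]
{'extent': [319.7, 195.7, 43.4, 51.6], 'score': 0.91} [ 0.4965 -0.3666  0.022 ]
{'extent': [251.9, 138.1, 36.9, 31.6], 'score': 0.84} [ 0.4262 -0.3708  0.022 ]
```

View pics/w2.png

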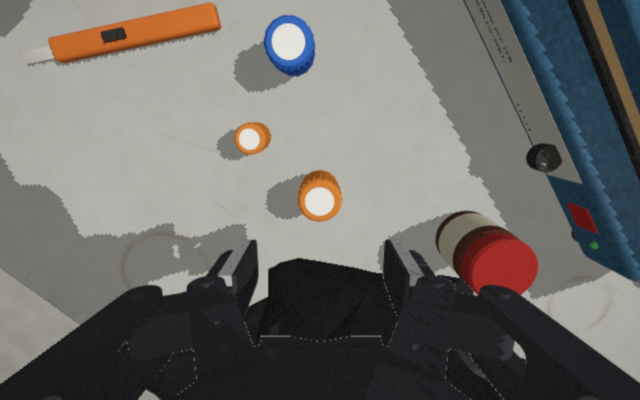

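The wrist view is clear: the cap at (320,196) is centred between the fingers, and the jar (490,255) and the bag are outside the finger path. Descending and gripping.

```bash
python3 -m crank '[{"linear":[-0.003,0.003,-0.09],"twist":[0,0,0],"fingers":0.4},{"linear":[-0.003,0.003,-0.18],"twist":[0,0,0],"fingers":0.4},{"linear":[-0.003,0.003,-0.225],"twist":[0,0,0],"fingers":0.4},{"linear":[-0.003,0.003,-0.225],"twist":[0,0,0],"fingers":0.4}]' 30
python3 -m crank '[{"linear":[0,0,0],"twist":[0,0,0],"fingers":-0.1},{"linear":[0,0,0],"twist":[0,0,0],"fingers":-0.3},{"linear":[0,0,0],"twist":[0,0,0],"fingers":-1},{"linear":[0,0,0],"twist":[0,0,0],"fingers":-1},{"linear":[0,0,0],"twist":[0,0,0],"fingers":-1},{"linear":[0,0,0],"twist":[0,0,0],"fingers":-1}]' 30
```

```text
time: 4.3
tool_pos: [0.4958, -0.3654, 0.0066]
eef_rot: [-1.21, -2.895, -0.003]
contact_force: [0.0, 0.0, -0.6]
finger_gap: 0.697
finger_force: 0.0
time: 4.9
tool_pos: [0.4981, -0.3687, 0.0126]
eef_rot: [1.207, 2.895, -0.006]
contact_force: [-3.4, -3.0, 10.6]
finger_gap: 0.0
finger_force: 5.3
```

```bash
python3 m.py pics/w3.png cap_center 0.022; python3 - <<'E'
from h import *
s=bot.grab_frame("scene");w=cv2.imread("pics/w3.png")
c=np.zeros((600,640,3),np.uint8);c[:400]=w;c[400:,:]=cv2.resize(s["frame"][235:315,345:473],None,fx=2.5,fy=2.5)[:200,:320].repeat(2,1)[:,:640] if 0 else 0
c[400:,:320]=cv2.resize(s["frame"][235:315,345:473],(320,200),interpolation=cv2.INTER_CUBIC);cv2.imwrite("pics/w3b.png",c)
E
```

```text
4.9 [ 0.4981 -0.3687  0.0126] [-0.8254  0.7047  1.3991 -0.0015  1.0312 -1.6053] 0.00029400833930947863 [-3.4163 -3.023  10.6442]
{'extent': [272.4, 28.7, 87.1, 57.0], 'score': 0.91} [ 0.4085 -0.3094  0.022 ]
{'extent': [317.6, 226.3, 72.0, 63.1], 'score': 0.8} [ 0.4924 -0.3645  0.022 ]
{'extent': [218.9, 148.4, 62.9, 50.9], 'score': 0.63} [ 0.4264 -0.3699  0.022 ]
```

View pics/w3b.png

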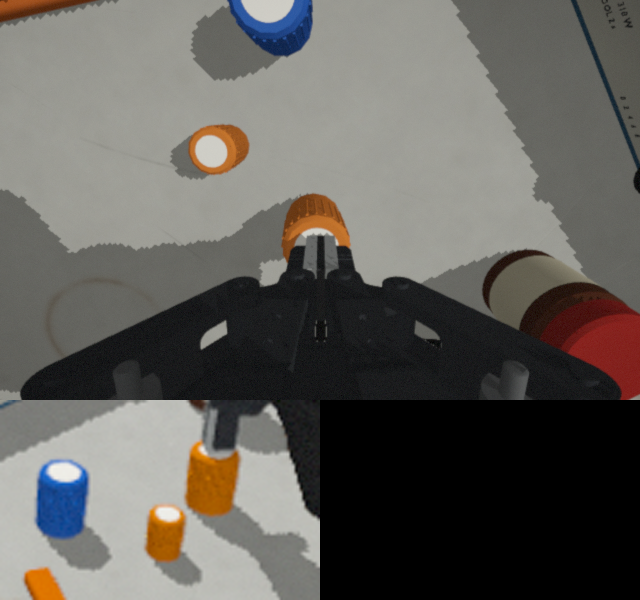

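```bash
python3 - <<'E'
from h import *
np.set_printoptions(precision=4,suppress=True)
o=bot.observe();T=o["tool_pos"];R=cv2.Rodrigues(o["eef_rot"])[0]
w=bot.grab_frame("wrist");s=bot.grab_frame("scene");t=bot.grab_frame("top")
for n,p in(("w",w),("s",s),("t",t)):
    print(n,"tcp",proj(p,T),"tcp-19,-40mm back",proj(p,[T-R[:,2]*.019,T-R[:,2]*.04]).ravel(),"captop",proj(p,[.4965,-.3665,.044]),"bot",proj(p,[.4965,-.3665,0]))
    for d in bot.spot_in(p,"cap_center"):print("  ",d["extent"],round(d["score"],2),onz(p,d["extent"][:2],.022))
c=np.zeros((600,800,3),np.uint8)
c[:,:450]=cv2.resize(s["frame"][195:315,385:475],None,fx=5,fy=5,interpolation=cv2.INTER_CUBIC)
c[:350,450:]=cv2.resize(t["frame"][185:235,403:453],None,fx=7,fy=7,interpolation=cv2.INTER_CUBIC)
cv2.imwrite("pics/s4.png",c)
E
```

```text
w tcp [[319.6523 231.8527]] tcp-19,-40mm back [319.5962 244.8402 319.5178 262.9994] captop [[320.3861 250.3382]] bot [[320.4421 220.396 ]]
   [220.1, 150.8, 59.2, 46.1] 0.97 [ 0.4276 -0.3704  0.022 ]
   [316.8, 225.8, 68.2, 67.8] 0.92 [ 0.4919 -0.3647  0.022 ]
   [269.9, 29.1, 87.7, 52.3] 0.63 [ 0.4078 -0.3104  0.022 ]
s tcp [[428.9498 269.2965]] tcp-19,-40mm back [430.2578 260.5314 431.7356 250.6292] captop [[429.6779 254.6083]] bot [[426.5167 274.8882]]
   [428.4, 267.2, 21.1, 28.2] 0.96 [ 0.4907 -0.3703  0.022 ]
   [369.2, 274.0, 18.4, 30.3] 0.87 [ 0.4047 -0.3036  0.022 ]
   [411.1, 289.0, 15.0, 23.0] 0.82 [ 0.4175 -0.3784  0.022 ]
t tcp [[426.0403 209.9677]] tcp-19,-40mm back [428.1573 208.5247 430.5981 206.8611] captop [[428.636  208.0384]] bot [[423.6632 211.4081]]
```

View pics/s4.png

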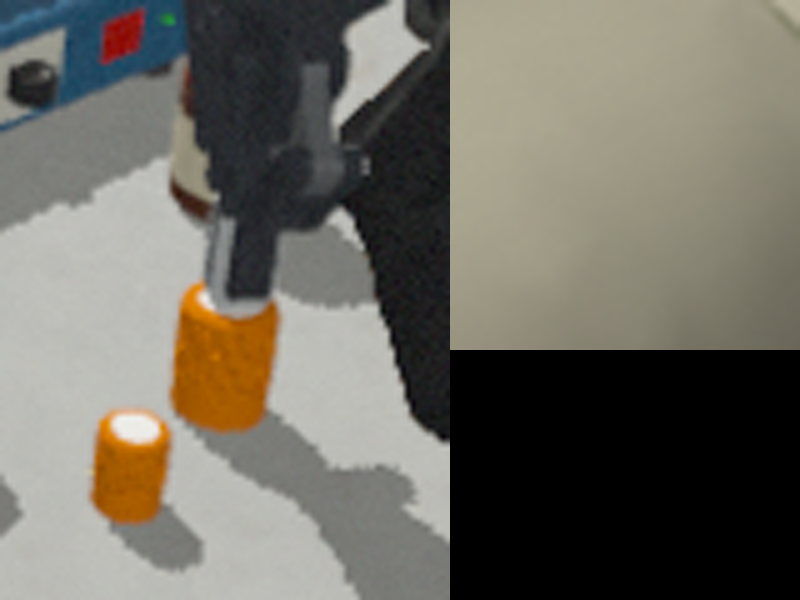

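The crop shows the shut fingers standing on top of the cap (fingertips at about (433,257) in the scene), although the reported TCP z is 0.013. The real fingertips therefore sit about 31 mm behind the reported TCP. I'll lift, open, and check that offset with the scene camera before going lower.

```bash
python3 -m crank '[{"linear":[0,0,0.08],"twist":[0,0,0],"fingers":-1},{"linear":[0,0,0.15],"twist":[0,0,0],"fingers":-1},{"linear":[0,0,0.15],"twist":[0,0,0],"fingers":-1}]' 30
python3 - <<'E'
from h import *
np.set_printoptions(precision=4,suppress=True)
o=bot.observe();T=o["tool_pos"];print(o["time"],T,cv2.Rodrigues(o["eef_rot"])[0][:,2],o["contact_force"])
s=bot.grab_frame("scene");w=bot.grab_frame("wrist")
for p in(s,w):
    print("tcp+0,10,20,30,40mm up",proj(p,[T+[0,0,k] for k in(0,.01,.02,.03,.04)]).tolist())
    for d in bot.spot_in(p,"cap_center"):print("  ",d["extent"],round(d["score"],2),onz(p,d["extent"][:2],.022))
c=np.zeros((600,800,3),np.uint8)
c[:,:400]=cv2.resize(s["frame"][195:285,395:455],(400,600),interpolation=cv2.INTER_CUBIC)
c[:400,400:]=cv2.resize(w["frame"][150:310,240:400],(400,400),interpolation=cv2.INTER_CUBIC)
cv2.imwrite("pics/s5.png",c)
E
```

```text
time: 5.65
tool_pos: [0.4989, -0.3684, 0.0746]
eef_rot: [1.206, 2.892, -0.006]
contact_force: [1.0, 0.1, 0.1]
finger_gap: 0.0
finger_force: 0.0
5.65 [ 0.4989 -0.3684  0.0746] [ 0.0064 -0.0069 -1.    ] [1.006  0.0755 0.1182]
tcp+0,10,20,30,40mm up [[433.63278636549626, 239.75148146594464], [434.4073238544066, 234.841886755399], [435.1906477079342, 229.8765975305561], [435.98290828790584, 224.85466068631814], [436.7842594067049, 219.77510124539236]]
   [370.5, 275.3, 17.7, 30.8] 0.91 [ 0.4032 -0.3073  0.022 ]
   [409.9, 288.4, 17.1, 19.7] 0.81 [ 0.4175 -0.3762  0.022 ]
   [430.3, 266.8, 20.0, 28.8] 0.78 [ 0.494  -0.3723  0.022 ]
tcp+0,10,20,30,40mm up [[319.5985746405033, 235.3526871235242], [319.5637449552431, 242.21745366265117], [319.5247954607747, 249.89421514771908], [319.48094924491386, 258.5360973025654], [319.4312209459231, 268.33731027390155]]
   [285.1, 36.5, 60.2, 71.9] 0.88 [ 0.4019 -0.3018  0.022 ]
   [243.9, 140.3, 43.7, 37.5] 0.71 [ 0.4263 -0.3701  0.022 ]
   [313.1, 203.2, 45.7, 60.3] 0.63 [ 0.4925 -0.3689  0.022 ]
```

View pics/s5.png

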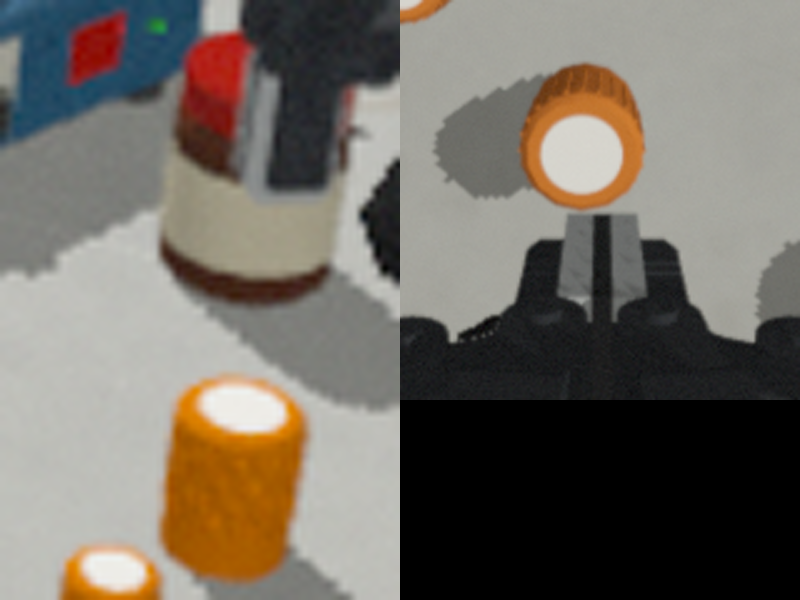

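The fingertips appear at scene (438,225), about 30 mm above the projected TCP. That confirms the offset, and the cap still stands. Locating its white spot again.

```bash
python3 - <<'E'
from h import *
np.set_printoptions(precision=4,suppress=True)
def white(p,c,r):
    f=p["frame"];x,y=c;m=np.zeros(f.shape[:2],np.uint8);cv2.circle(m,c,r,1,-1)
    h=cv2.cvtColor(f,cv2.COLOR_BGR2HSV);o=((h[...,0]<22)&(h[...,1]>120)&(m>0)).astype(np.uint8)
    hull=cv2.convexHull(cv2.findNonZero(o));k=np.zeros_like(o);cv2.fillConvexPoly(k,hull,1)
    wm=((k>0)&(h[...,1]<60)&(h[...,2]>150)).astype(np.uint8)
    n,l,st,ce=cv2.connectedComponentsWithStats(wm);i=1+np.argmax(st[1:,4]);print(st[i],ce[i]);return ce[i]
s=bot.grab_frame("scene");w=bot.grab_frame("wrist")
a=white(s,(431,266),18);b=white(w,(313,207),32)
print(meet([ray(s,a),ray(w,b)]),onz(s,a,.044),onz(w,b,.044));print(bot.observe()["tool_pos"])
# tip of stud from scene+top pixels refined earlier
E
```

```text
[425 253  13   7  70] [431.  255.9]
[296 201  33  32 815] [312.0834 216.6012]
(array([ 0.4929, -0.3696,  0.0443]), [np.float64(0.0012270732611349086), np.float64(0.0012270732611349248)]) [ 0.4945 -0.3702  0.044 ] [ 0.4922 -0.3687  0.044 ]
[ 0.4967 -0.3661  0.0683]
```

```bash
python3 -m crank '[{"linear":[-0.009,-0.009,0],"twist":[0,0,0],"fingers":0.5},{"linear":[-0.009,-0.009,0],"twist":[0,0,0],"fingers":0.5},{"linear":[-0.009,-0.009,0],"twist":[0,0,0],"fingers":0.5},{"linear":[-0.009,-0.009,-0.05],"twist":[0,0,0],"fingers":0.5},{"linear":[-0.009,-0.009,-0.11],"twist":[0,0,0],"fingers":0.5},{"linear":[-0.009,-0.009,-0.16],"twist":[0,0,0],"fingers":0.5},{"linear":[-0.009,-0.009,-0.2],"twist":[0,0,0],"fingers":0.5},{"linear":[-0.009,-0.009,-0.223],"twist":[0,0,0],"fingers":0.5},{"linear":[-0.009,-0.009,-0.223],"twist":[0,0,0],"fingers":0.5},{"linear":[-0.009,-0.009,-0.223],"twist":[0,0,0],"fingers":0.5}]' 30
python3 -c "
from h import *
o=bot.observe();print(o['contact_force'],o['tool_pos'],o['joint_positions'])
s=bot.grab_frame('scene');cv2.imwrite('pics/s6.png',cv2.resize(s['frame'][195:285,375:475],(600,540),interpolation=cv2.INTER_CUBIC))"
```

```text
time: 6.95
tool_pos: [0.4938, -0.3703, -0.0194]
eef_rot: [1.208, 2.899, -0.001]
contact_force: [-0.3, -0.0, -0.2]
finger_gap: 0.749
finger_force: 0.0
[-0.25027764 -0.04420853 -0.22960272] [ 0.49375297 -0.37033138 -0.01943938] [-8.33096804e-01  7.47856490e-01  1.41767390e+00  2.43578010e-05
  9.75142012e-01 -1.61407407e+00]
```

View pics/s6.png

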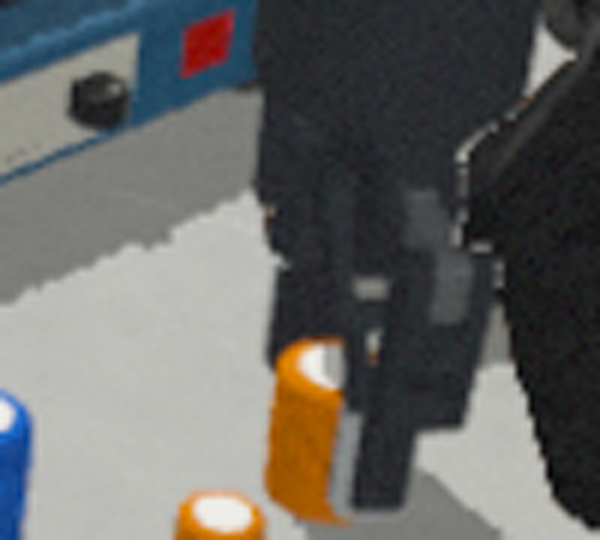

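The fingers now straddle the cap, but the near finger (scene ~(437,280)) looks shifted to the right of the cap's centre. Checking that against the projection.

```bash
python3 - <<'E'
from h import *
np.set_printoptions(precision=1,suppress=True)
o=bot.observe();T=o["tool_pos"];R=cv2.Rodrigues(o["eef_rot"])[0]
s=bot.grab_frame("scene")
print("ydir",R[:,1],"xdir",R[:,0])
sg=-np.sign(R[:2,1].sum()) 
for dz in(.03,.036):
  for dx in(-.011,.011):
    print(dz,dx,"inner,outer face tips",proj(s,[T+[0,0,dz]+R[:,0]*dx+sg*R[:,1]*k for k in(.032,.044)]).ravel())
print("cap bottom/mid",proj(s,[[.493,-.3695,0],[.493,-.3695,.022]]).ravel(),"1cm along tool x:",(proj(s,[[.493,-.3695,.022]+R[:,0]*.01])-proj(s,[.493,-.3695,.022])))
# orange extent per row and light-grey pad
h=cv2.cvtColor(s["frame"],cv2.COLOR_BGR2HSV)
for r in (260,265,270,275,278,280,282):
    row=h[r,412:450];x=np.where((row[:,0]<22)&(row[:,1]>120))[0]+412
    d=np.where(h[r,412:460,2]<75)[0]+412
    print(r,"orange",x.min() if len(x) else None,x.max() if len(x) else None,"dark",d.min() if len(d) else None,d.max() if len(d) else None)
E
```

```text
ydir [ 0.7  0.7 -0. ] xdir [-0.7  0.7 -0. ]
0.03 -0.011 inner,outer face tips [440.1 282.6 442.2 287.1]
0.03 0.011 inner,outer face tips [427.6 283.1 429.5 287.5]
0.036 -0.011 inner,outer face tips [440.6 279.8 442.7 284.2]
0.036 0.011 inner,outer face tips [428.  280.3 430.  284.7]
cap bottom/mid [427.1 276.5 428.6 266.4] 1cm along tool x: [[-5.6  0.2]]
260 orange 421 432 dark 433 452
265 orange 420 430 dark 436 451
270 orange 420 430 dark 435 443
275 orange 419 429 dark 434 442
278 orange 421 429 dark 434 441
280 orange 417 430 dark None None
282 orange 417 418 dark None None
```

The observed finger position agrees with the expected projection to within 1–2 mm, so the cap is well centred. Closing at 30 N.

```bash
python3 -m crank '[{"linear":[0,0,0],"twist":[0,0,0],"fingers":0.1},{"linear":[0,0,0],"twist":[0,0,0],"fingers":-0.1},{"linear":[0,0,0],"twist":[0,0,0],"fingers":-1},{"linear":[0,0,0],"twist":[0,0,0],"fingers":-1},{"linear":[0,0,0],"twist":[0,0,0],"fingers":-1},{"linear":[0,0,0],"twist":[0,0,0],"fingers":-1}]' 30
```

```text
time: 7.65
tool_pos: [0.4937, -0.3703, -0.0196]
eef_rot: [1.208, 2.899, -0.001]
contact_force: [-0.0, 0.7, 5.2]
finger_gap: 0.39
finger_force: 30.1
```

Gripped: gap 33 mm, 30 N. With the rim on the bench the reported z is −0.0196, which is my reference. Lifting and carrying over the sealer.

```bash
python3 -m crank '[{"linear":[0,0,0.06],"twist":[0,0,0],"fingers":-1},{"linear":[0,0,0.16],"twist":[0,0,0],"fingers":-1},{"linear":[0,0,0.26],"twist":[0,0,0],"fingers":-1},{"linear":[0,0,0.36],"twist":[0,0,0],"fingers":-1},{"linear":[0,0,0.44],"twist":[0,0,0],"fingers":-1},{"linear":[0,0,0.5],"twist":[0,0,0],"fingers":-1},{"linear":[0,0,0.5],"twist":[0,0,0],"fingers":-1}]' 30
python3 -m crank '[{"linear":[-0.01,0.05,0],"twist":[0,0,0],"fingers":-1},{"linear":[-0.02,0.15,0],"twist":[0,0,0],"fingers":-1},{"linear":[-0.03,0.25,0],"twist":[0,0,0],"fingers":-1},{"linear":[-0.04,0.36,0],"twist":[0,0,0],"fingers":-1},{"linear":[-0.05,0.47,0],"twist":[0,0,0],"fingers":-1},{"linear":[-0.06,0.58,0],"twist":[0,0,0],"fingers":-1},{"linear":[-0.06,0.69,0],"twist":[0,0,0],"fingers":-1},{"linear":[-0.06,0.79,0],"twist":[0,0,0],"fingers":-1},{"linear":[-0.06,0.86,0],"twist":[0,0,0],"fingers":-1},{"linear":[-0.06,0.9,0],"twist":[0,0,0],"fingers":-1},{"linear":[-0.06,0.9,0],"twist":[0,0,0],"fingers":-1},{"linear":[-0.06,0.9,0],"twist":[0,0,0],"fingers":-1}]' 30
python3 - <<'E'
from h import *
np.set_printoptions(precision=4,suppress=True)
o=bot.observe();T=o["tool_pos"];print(T,o["joint_positions"])
fs={n:bot.grab_frame(n) for n in("wrist","top","scene")}
for n,p in fs.items():
    cv2.imwrite(f"pics/h_{n}.png",p["frame"])
    print(n,"stud proj",proj(p,[.4676,.0495,.066]).ravel())
    for t in("stud_tip","cap_center"):
        for d in bot.spot_in(p,t)[:3]:print(n,t,d["extent"],round(d["score"],2),onz(p,d["extent"][:2],.03))
E
```

```text
time: 8.35
tool_pos: [0.4943, -0.371, 0.1832]
eef_rot: [1.207, 2.895, -0.004]
contact_force: [-0.1, -0.1, -0.1]
finger_gap: 0.392
finger_force: 29.9
time: 9.55
tool_pos: [0.4692, -0.0103, 0.1791]
eef_rot: [-1.208, -2.899, 0.001]
contact_force: [0.5, 0.5, -1.4]
finger_gap: 0.388
finger_force: 30.0
[ 0.4692 -0.0103  0.1791] [-0.2722  0.2086  1.6877 -0.0003  1.2466 -1.0535]
wrist stud proj [365.647  140.8026]
wrist stud_tip [362.6, 132.0, 82.8, 85.2] 0.83 [0.4647 0.0549 0.03  ]
wrist cap_center [322.8, 265.8, 83.2, 109.2] 0.86 [ 0.5401 -0.0775  0.03  ]
wrist cap_center [112.3, 310.9, 50.1, 42.5] 0.86 [ 0.4059 -0.2921  0.03  ]
top stud proj [245.362  191.9684]
top stud_tip [259.1, 203.8, 17.9, 22.6] 0.64 [0.4517 0.0205 0.03  ]
top cap_center [259.9, 203.0, 24.5, 28.0] 0.64 [0.4538 0.019  0.03  ]
top cap_center [426.4, 239.8, 10.6, 9.3] 0.57 [ 0.4254 -0.3716  0.03  ]
top cap_center [395.8, 244.3, 17.2, 15.2] 0.48 [ 0.405  -0.3037  0.03  ]
scene stud proj [253.6424 178.4668]
scene stud_tip [255.4, 194.0, 41.7, 36.6] 0.82 [0.4663 0.0446 0.03  ]
scene cap_center [369.6, 274.5, 17.5, 27.8] 0.82 [ 0.3949 -0.3105  0.03  ]
scene cap_center [409.7, 289.2, 16.6, 22.2] 0.64 [ 0.4062 -0.3815  0.03  ]
scene cap_center [271.4, 117.8, 17.9, 22.5] 0.56 [0.857  0.3868 0.03  ]
```

```bash
python3 -m crank '[{"linear":[0,0,-0.08],"twist":[0,0,0],"fingers":-1},{"linear":[0,0,-0.16],"twist":[0,0,0],"fingers":-1},{"linear":[0,0,-0.2],"twist":[0,0,0],"fingers":-1},{"linear":[0,0,-0.2],"twist":[0,0,0],"fingers":-1},{"linear":[0,0,-0.2],"twist":[0,0,0],"fingers":-1},{"linear":[0,0,-0.2],"twist":[0,0,0],"fingers":-1}]' 30
python3 - <<'E'
from h import *
import pickle
np.set_printoptions(precision=4,suppress=True)
o=bot.observe();T=o["tool_pos"];print(T,o["contact_force"])
fs={n:bot.grab_frame(n) for n in("wrist","top","scene")};w,t,s=fs["wrist"],fs["top"],fs["scene"]
pickle.dump((fs,o),open("f.pkl","wb"))
X=[.4676,.0495,.066];pw=proj(w,X)[0];print("stud proj w",pw,"s",proj(s,X)[0],"t",proj(t,X)[0])
for d in bot.spot_in(w,"stud_tip")[:2]:print(d)
for d in bot.spot_in(w,"cap_center")[:3]:print(d)
x0,y0=int(pw[0])-50,int(pw[1])-50;print("crop origin",x0,y0)
c=np.zeros((600,800,3),np.uint8)
c[:400,:400]=cv2.resize(w["frame"][y0:y0+100,x0:x0+100],(400,400),interpolation=cv2.INTER_CUBIC)
c[:400,400:]=cv2.resize(s["frame"][120:220,205:305],(400,400),interpolation=cv2.INTER_CUBIC)
c[400:,:200]=cv2.resize(t["frame"][172:212,225:265],(200,200),interpolation=cv2.INTER_CUBIC)
c[400:,200:600]=cv2.resize(w["frame"][180:330,170:470],(400,200),interpolation=cv2.INTER_AREA)
cv2.imwrite("pics/h7.png",c)
E
```

```text
time: 10.6
tool_pos: [0.4702, -0.0103, 0.1011]
eef_rot: [1.208, 2.898, 0.0]
contact_force: [0.4, 0.1, 0.2]
finger_gap: 0.388
finger_force: 30.0
[ 0.4702 -0.0103  0.1011] [0.4215 0.0783 0.1509]
stud proj w [380.9455 149.1139] s [253.6424 178.4668] t [245.362  191.9684]
{'extent': [373.3, 134.6, 103.4, 110.2], 'score': 0.82}
{'extent': [55.0, 353.0, 66.9, 45.7], 'score': 0.69}
{'extent': [322.1, 264.5, 79.6, 108.6], 'score': 0.58}
{'extent': [307.4, 37.5, 101.3, 72.5], 'score': 0.56}
crop origin 330 99
```

View pics/h7.png

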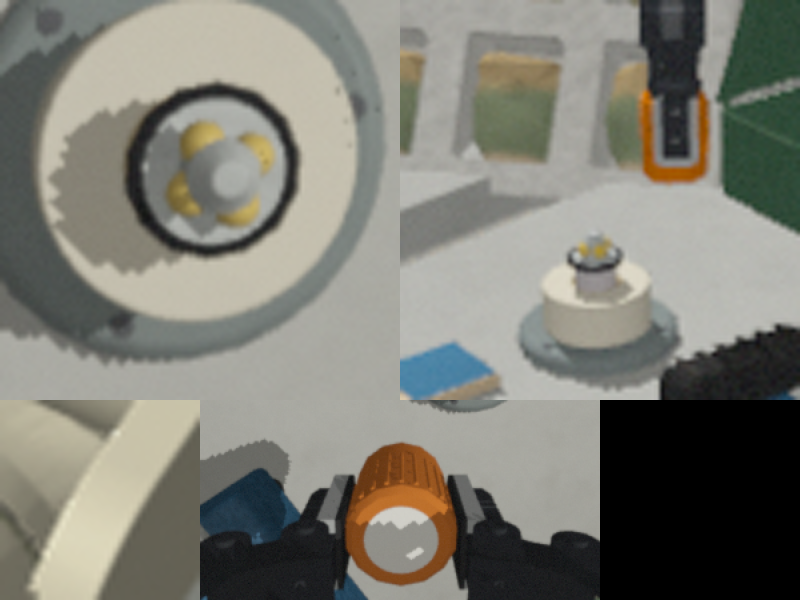

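The picture shows the cap gripped upright and centred in the fingers. The stud tip is at wrist px (388.4,144.1), with the four balls and the black disc round it. The scene view has the tip at (253.9,178.9).

```bash
python3 - <<'E'
from h import *
import pickle
np.set_printoptions(precision=4,suppress=True)
fs,o=pickle.load(open("f.pkl","rb"));w,s,t=fs["wrist"],fs["scene"],fs["top"]
q=lambda x,y:(330+(x+.5)/4-.5,99+(y+.5)/4-.5)
for n,p,z in(("tip",q(235,182),.066),("balls",q(219,174),.057),("disc",q(212.5,170),.052),("roll",q(197.5,160),.036)):print(n,onz(w,p,z))
print("scene tip",onz(s,(253.9,178.9),.066),"top tip",onz(t,(245.1,192.5),.066))
print("meet",meet([ray(w,q(235,182)),ray(s,(253.9,178.9))]),meet([ray(w,q(235,182)),ray(s,(253.9,178.9)),ray(t,(245.1,192.5))]))
T=o["tool_pos"]
# white spot centre & orange outline of held cap in wrist
f=w["frame"];h=cv2.cvtColor(f,cv2.COLOR_BGR2HSV)
og=((h[...,0]<22)&(h[...,1]>120)).astype(np.uint8);og[:,:250]=0;og[:,390:]=0;og[:190]=0
ys,xs=np.nonzero(og);print("orange",xs.min(),xs.max(),ys.min(),ys.max())
hull=cv2.convexHull(cv2.findNonZero(og));k=np.zeros_like(og);cv2.fillConvexPoly(k,hull,1)
wm=((k>0)&(h[...,1]<60)&(h[...,2]>110)).astype(np.uint8);n,l,st,ce=cv2.connectedComponentsWithStats(wm);i=1+np.argmax(st[1:,4])
e=cv2.fitEllipse(cv2.convexHull(cv2.findNonZero((l==i).astype(np.uint8))));print(st[i],e)
print("T",T,"cap axis from spot",onz(w,e[0],T[2]+.0196+.044))
E
```

```text
tip [0.4687 0.0551 0.066 ]
balls [0.4677 0.0549 0.057 ]
disc [0.4674 0.0549 0.052 ]
roll [0.4672 0.0555 0.036 ]
scene tip [0.4665 0.0475 0.066 ] top tip [0.4663 0.0499 0.066 ]
meet (array([0.4708, 0.0545, 0.0619]), [np.float64(0.001523178639680978), np.float64(0.0015231786396809914)]) (array([0.4688, 0.0525, 0.0629]), [np.float64(0.0028455473275761814), np.float64(0.001695051346953506), np.float64(0.0026721567133907434)])
orange 278 363 212 318
[ 293  260   55   50 2169] ((320.4129943847656, 284.56396484375), (49.77224349975586, 54.97257614135742), 91.17294311523438)
T [ 0.4702 -0.0103  0.1011] cap axis from spot [ 0.4685 -0.0081  0.1647]
```

```bash
cat > meas.py <<'E'
from h import *
def ring(p,X):
    u=proj(p,X)[0];r=28;x0,y0=int(u[0])-r,int(u[1])-r
    h=cv2.cvtColor(p["frame"],cv2.COLOR_BGR2HSV)[y0:y0+2*r,max(x0,0):x0+2*r]
    d=((h[...,2]<70)).astype(np.uint8);n,l,st,ce=cv2.connectedComponentsWithStats(d)
    g=((h[...,0]>17)&(h[...,0]<32)&(h[...,1]>85)&(h[...,2]>90))
    out={}
    if n>1:
        i=1+np.argmax(st[1:,4]);e=cv2.fitEllipse(cv2.convexHull(cv2.findNonZero((l==i).astype(np.uint8))));out["ring"]=(e[0][0]+x0,e[0][1]+y0);out["ax"]=e[1]
    if g.any(): ys,xs=np.nonzero(g);out["gold"]=(xs.mean()+x0,ys.mean()+y0,len(xs))
    return out
def orange(p,box):
    x0,y0,x1,y1=box;h=cv2.cvtColor(p["frame"],cv2.COLOR_BGR2HSV)[y0:y1,x0:x1]
    o=((h[...,0]<20)&(h[...,1]>120)&(h[...,2]>70)).astype(np.uint8)
    n,l,st,ce=cv2.connectedComponentsWithStats(o);i=1+np.argmax(st[1:,4]);m=l==i
    rows=[(y+y0,np.nonzero(m[y])[0].min()+x0,np.nonzero(m[y])[0].max()+x0) for y in range(m.shape[0]) if m[y].any()]
    return rows
E
python3 -m crank '[{"linear":[0.03,0.05,-0.03],"twist":[0,0,0],"fingers":-1},{"linear":[0.056,0.1,-0.065],"twist":[0,0,0],"fingers":-1},{"linear":[0.056,0.1,-0.065],"twist":[0,0,0],"fingers":-1},{"linear":[0.056,0.1,-0.065],"twist":[0,0,0],"fingers":-1},{"linear":[0.056,0.1,-0.065],"twist":[0,0,0],"fingers":-1},{"linear":[0.056,0.1,-0.065],"twist":[0,0,0],"fingers":-1}]' 30
python3 - <<'E'
from meas import *
import pickle
np.set_printoptions(precision=4,suppress=True)
fs0,o0=pickle.load(open("f.pkl","rb"))
w=bot.grab_frame("wrist");s=bot.grab_frame("scene");o=bot.observe();pickle.dump(({"wrist":w,"scene":s},o),open("f2.pkl","wb"))
for fw,oo in((fs0["wrist"],o0),(w,o)):
    r=ring(fw,[.4677,.055,.054]);print(oo["tool_pos"],r)
    if "ring" in r:print("disc",onz(fw,r["ring"],.052))
    if "gold" in r:print("gold",onz(fw,r["gold"][:2],.057))
    print("tool axis col",proj(fw,[oo["tool_pos"]+[0,0,k] for k in(0,.03)]).ravel())
for fsn,oo in((fs0["scene"],o0),(s,o)):
    T=oo["tool_pos"];c=proj(fsn,T+[0,0,.02+.022])[0];print("scene cap proj",c)
    R=orange(fsn,(int(c[0])-18,int(c[1])-22,int(c[0])+18,int(c[1])+22));print(R[::4],R[-1])
    print("scene ring",ring(fsn,[.4665,.0485,.052]))
for d in bot.spot_in(s,"cap_center")[:4]:print(d)
E
```

```text
time: 11.45
tool_pos: [0.492, 0.0294, 0.0744]
eef_rot: [1.209, 2.898, 0.0]
contact_force: [0.4, -0.8, 0.5]
finger_gap: 0.389
finger_force: 30.1
[ 0.4702 -0.0103  0.1011] {'ring': (382.25669860839844, 141.05549240112305), 'ax': (41.507686614990234, 43.01220703125), 'gold': (np.float64(383.0232558139535), np.float64(141.20348837209303), 172)}
disc [0.4671 0.0547 0.052 ]
gold [0.4666 0.0546 0.057 ]
tool axis col [319.6576 231.8366 319.6294 253.8494]
[0.4919 0.0295 0.0743] {'ring': (320.8739318847656, 165.1314468383789), 'ax': (46.19258499145508, 47.06586837768555), 'gold': (np.float64(321.0917431192661), np.float64(165.72018348623854), 218)}
disc [0.4674 0.0553 0.052 ]
gold [0.4672 0.0557 0.057 ]
tool axis col [319.7848 231.5172 319.7433 253.3927]
scene cap proj [273.1889 152.6623]
[(142, np.int64(266), np.int64(266)), (146, np.int64(265), np.int64(281)), (150, np.int64(265), np.int64(281)), (154, np.int64(265), np.int64(281)), (158, np.int64(266), np.int64(281)), (162, np.int64(266), np.int64(280))] (165, np.int64(271), np.int64(272))Traceback (most recent call last):
  File "<stdin>", line 14, in <module>
  File "meas.py", line 9, in ring
    i=1+np.argmax(st[1:,4]);e=cv2.fitEllipse(cv2.convexHull(cv2.findNonZero((l==i).astype(np.uint8))));out["ring"]=(e[0][0]+x0,e[0][1]+y0);out["ax"]=e[1]
                              ~~~~~~~~~~~~~~^^^^^^^^^^^^^^^^^^^^^^^^^^^^^^^^^^^^^^^^^^^^^^^^^^^^^^^^^^
cv2.error: OpenCV(4.12.0) /io/opencv/modules/imgproc/src/shapedescr.cpp:361: error: (-201:Incorrect size of input array) There should be at least 5 points to fit the ellipse in function 'fitEllipseNoDirect'
```

```bash
python3 - <<'E'
from meas import *
import pickle
from scipy.optimize import least_squares
np.set_printoptions(precision=4,suppress=True)
a=np.linspace(0,2*np.pi,90)
def cyl(x,y,z0,z1,r):return np.array([[x+r*np.cos(t),y+r*np.sin(t),z] for z in(z0,z1) for t in a])
for f in("f.pkl","f2.pkl"):
    fs,o=pickle.load(open(f,"rb"));s=fs["scene"];T=o["tool_pos"];rim=T[2]+.0196
    P=proj(s,cyl(T[0],T[1],rim,rim+.044,.017));c=P.mean(0)
    R=orange(s,(int(c[0])-18,int(c[1])-22,int(c[0])+18,int(c[1])+22));R=[r for r in R if r[2]-r[1]>8]
    mid=[r for r in R if c[1]-2<=r[0]<=c[1]+6]
    print(f,"pred cols",P[:,0].min(),P[:,0].max(),"bottom",P[:,1].max(),"top",P[:,1].min())
    print("  obs cols",np.mean([r[1] for r in mid]),np.mean([r[2] for r in mid]),"rows",orange(s,(int(c[0])-18,int(c[1])-22,int(c[0])+18,int(c[1])+22))[0][0],orange(s,(int(c[0])-18,int(c[1])-22,int(c[0])+18,int(c[1])+22))[-1][0])
s=pickle.load(open("f.pkl","rb"))[0]["scene"]
q=lambda x,y:(205+(x-400+.5)/4-.5,120+(y+.5)/4-.5)
print("scene disc",onz(s,q(594.5,257.5),.052),"tip",onz(s,q(597,237),.066))
for X in([.4709,.0512],[.4663,.0499],[.4673,.0553]):
    print(X,"tip",proj(s,[*X,.066])[0],"disc",proj(s,[*X,.052])[0],"roll cols",[f(proj(s,cyl(*X,.012,.036,.03))[:,0]) for f in(np.min,np.max)],"base",[f(proj(s,cyl(*X,0,.006,.045)),axis=0) for f in(np.min,np.max)])
print("obs tip",q(597,237),"disc",q(594.5,257.5),"roll",q(541,0)[0],q(651,0)[0],"base",q(519,378),q(680,378))
E
```

```text
f.pkl pred cols 264.4795495735864 281.703972202098 bottom 166.13705081642505 top 139.6815086190618
  obs cols 265.5 281.0 rows 142 165
f2.pkl pred cols 259.1068658926089 275.6317128514705 bottom 169.2726254162397 top 144.0613871130142
  obs cols 260.25 275.125 rows 147 168
scene disc [0.4674 0.0513 0.052 ] tip [0.4665 0.0476 0.066 ]
[0.4709, 0.0512] tip [254.2191 177.7535] disc [254.478  183.4907] roll cols [np.float64(241.07760994457854), np.float64(268.667385027548)] base [array([235.0028, 192.6006]), array([275.483 , 214.2281])]
[0.4663, 0.0499] tip [253.0764 178.6038] disc [253.3433 184.3568] roll cols [np.float64(239.89788175276414), np.float64(267.6062950274975)] base [array([233.8145, 193.4509]), array([274.4531, 215.222 ])]
[0.4673, 0.0553] tip [251.7156 177.7272] disc [251.99   183.4653] roll cols [np.float64(238.5967242005667), np.float64(266.23020581728736)] base [array([232.5492, 192.5777]), array([273.0622, 214.2063])]
obs tip (253.875, 178.875) disc (253.25, 184.0) roll 239.875 267.375 base (234.375, 214.125) (274.625, 214.125)
```

Scene and wrist disagree by a few mm, because of a bias in the wrist extrinsics. I'll turn −90° and measure the stud again, which separates out the bias.

```bash
python3 -m crank '[{"linear":[-0.04,0,0],"twist":[0,0,-0.28],"fingers":-1},{"linear":[-0.08,0,0],"twist":[0,0,-0.56],"fingers":-1},{"linear":[-0.12,-0.008,0],"twist":[0,0,-0.84],"fingers":-1},{"linear":[-0.125,-0.008,0],"twist":[0,0,-1],"fingers":-1},{"linear":[-0.125,-0.008,0],"twist":[0,0,-1],"fingers":-1}]' 30 | head -3
python3 -m crank '[{"linear":[0,0,0],"twist":[0,0,-0.28],"fingers":-1},{"linear":[0,0,0],"twist":[0,0,-0.56],"fingers":-1},{"linear":[0,0,0],"twist":[0,0,-0.84],"fingers":-1},{"linear":[0,0,0],"twist":[0,0,-1],"fingers":-1}]' 30 |head -3
python3 -m crank '[{"linear":[0,0,0],"twist":[0,0,-0.28],"fingers":-1},{"linear":[0,0,0],"twist":[0,0,-0.56],"fingers":-1},{"linear":[0,0,0],"twist":[0,0,-0.84],"fingers":-1},{"linear":[0,0,0],"twist":[0,0,-1],"fingers":-1},{"linear":[0,0,0],"twist":[0,0,-1],"fingers":-1},{"linear":[0,0,0],"twist":[0,0,-1],"fingers":-1},{"linear":[0,0,0],"twist":[0,0,-1],"fingers":-1}]' 30
python3 - <<'E'
from meas import *
import pickle
np.set_printoptions(precision=4,suppress=True)
w=bot.grab_frame("wrist");s=bot.grab_frame("scene");o=bot.observe();pickle.dump(({"wrist":w,"scene":s},o),open("f3.pkl","wb"))
D=[]
for f in("f.pkl","f2.pkl","f3.pkl"):
    fs,oo=pickle.load(open(f,"rb"));p=fs["wrist"];R=cv2.Rodrigues(oo["eef_rot"])[0];T=oo["tool_pos"]
    r=ring(p,[.4677,.055,.052] if f!="f3.pkl" else [.469,.053,.052]);X=onz(p,r["ring"],.052);C=ray(p,(0,0))[0]
    print(f,T,r,X,"axis col",proj(p,T)[0]);D.append((R,X,C))
    f_=p["frame"]
# unknown stud x,y and tool-frame constant bias (bx,by) scaled by camera depth .2
from scipy.optimize import least_squares
def res(v):
    return np.concatenate([(X[:2]-(R@np.array([v[2],v[3],0]))[:2]*(C[2]-.052)/.2-v[:2]) for R,X,C in D])*1e3
q=least_squares(res,[.468,.052,0,0]);print(q.x,q.fun)
E
```

```text
time: 12.05
tool_pos: [0.4417, 0.0265, 0.0742]
eef_rot: [1.919, 2.487, 0.0]
time: 12.45
tool_pos: [0.4422, 0.0266, 0.074]
eef_rot: [2.499, 1.904, 0.0]
time: 13.15
tool_pos: [0.442, 0.0267, 0.0739]
eef_rot: [2.904, 1.199, 0.0]
contact_force: [-1.2, 0.7, -0.2]
finger_gap: 0.388
finger_force: 30.0
f.pkl [ 0.4702 -0.0103  0.1011] {'ring': (382.25669860839844, 141.05549240112305), 'ax': (41.507686614990234, 43.01220703125), 'gold': (np.float64(383.0232558139535), np.float64(141.20348837209303), 172)} [0.4671 0.0547 0.052 ] axis col [319.6576 231.8366]
f2.pkl [0.4919 0.0295 0.0743] {'ring': (320.8739318847656, 165.1314468383789), 'ax': (46.19258499145508, 47.06586837768555), 'gold': (np.float64(321.0917431192661), np.float64(165.72018348623854), 218)} [0.4674 0.0553 0.052 ] axis col [319.7848 231.5172]
f3.pkl [0.4419 0.0267 0.0739] {'ring': (319.0806465148926, 159.7536106109619), 'ax': (47.001983642578125, 47.558406829833984), 'gold': (np.float64(318.8201754385965), np.float64(160.48245614035088), 228)} [0.4685 0.0553 0.052 ] axis col [321.4627 231.4965]
[ 0.4681  0.0545  0.0009 -0.0002] [-0.088  -0.317   0.0725  0.3447  0.0155 -0.0277]
```

```bash
python3 -m crank '[{"linear":[0.03,0.03,0],"twist":[0,0,0],"fingers":-1},{"linear":[0.0645,0.065,0],"twist":[0,0,0],"fingers":-1},{"linear":[0.0645,0.065,0],"twist":[0,0,0],"fingers":-1},{"linear":[0.0645,0.065,-0.04],"twist":[0,0,0],"fingers":-1},{"linear":[0.0645,0.065,-0.04],"twist":[0,0,0],"fingers":-1},{"linear":[0.0645,0.065,-0.04],"twist":[0,0,0],"fingers":-1},{"linear":[0.0645,0.065,-0.04],"twist":[0,0,0],"fingers":-1}]' 30
python3 - <<'E'
from meas import *
import pickle
np.set_printoptions(precision=4,suppress=True,linewidth=200)
a=np.linspace(0,2*np.pi,90)
def cyl(x,y,z0,z1,r):return np.array([[x+r*np.cos(t),y+r*np.sin(t),z] for z in(z0,z1) for t in a])
o=bot.observe();T=o["tool_pos"];print(T,o["contact_force"])
s=bot.grab_frame("scene");t=bot.grab_frame("top");w=bot.grab_frame("wrist");pickle.dump(({"wrist":w,"scene":s,"top":t},o),open("f4.pkl","wb"))
rim=T[2]+.0196;P=proj(s,cyl(T[0],T[1],rim,rim+.044,.017));c=P.mean(0)
print("cap pred cols",P[:,0].min(),P[:,0].max(),"rows",P[:,1].min(),P[:,1].max())
R=orange(s,(int(c[0])-18,int(c[1])-22,int(c[0])+18,int(c[1])+22));print("obs",[tuple(map(int,r)) for r in R])
Q=proj(s,cyl(T[0],T[1],.012,.036,.03));print("roll pred if under T",Q.min(0),Q.max(0))
f=s["frame"].astype(int)
for r in(194,197,200):print(r,"L",f[r,232:246].tolist(),"\n   R",f[r,262:276].tolist())
for d in bot.spot_in(s,"stud_tip")[:1]+bot.spot_in(t,"stud_tip")[:1]+bot.spot_in(t,"cap_center")[:1]:print(d)
E
```

```text
time: 13.95
tool_pos: [0.4678, 0.0525, 0.0585]
eef_rot: [2.905, 1.196, 0.001]
contact_force: [0.6, -0.4, -0.5]
finger_gap: 0.391
finger_force: 30.0
[0.4678 0.0525 0.0585] [ 0.5524 -0.4379 -0.4909]
cap pred cols 243.58334940823627 260.40332483045916 rows 151.2189716797122 176.40134070675754
obs [(152, 258, 258), (153, 258, 259), (154, 245, 260), (155, 244, 260), (156, 244, 260), (157, 244, 259), (158, 245, 259), (159, 245, 259), (160, 245, 260), (161, 245, 260), (162, 245, 260), (163, 245, 260), (164, 245, 260), (165, 245, 260), (166, 245, 260), (167, 245, 260), (168, 246, 260), (169, 246, 260), (170, 246, 260), (171, 246, 260), (172, 246, 260), (173, 246, 259), (174, 247, 258), (175, 249, 255)]
roll pred if under T [239.6153 184.2009] [267.2638 206.3336]
194 L [[180, 187, 187], [182, 188, 188], [181, 186, 185], [182, 186, 186], [184, 189, 188], [179, 186, 185], [182, 188, 187], [181, 188, 187], [165, 175, 175], [135, 148, 151], [162, 176, 181], [184, 201, 205], [193, 209, 214], [197, 213, 218]] 
   R [[134, 149, 152], [135, 149, 154], [137, 149, 154], [131, 142, 148], [127, 138, 143]
[... 596 characters left out ...]
76, 183, 183], [182, 188, 186], [179, 184, 184]]
200 L [[180, 187, 186], [183, 188, 187], [178, 184, 182], [160, 164, 159], [150, 151, 140], [149, 152, 143], [150, 150, 141], [150, 152, 143], [142, 146, 141], [134, 148, 148], [133, 149, 153], [138, 152, 156], [142, 154, 160], [142, 156, 161]] 
   R [[138, 151, 155], [136, 150, 153], [134, 148, 153], [130, 144, 148], [127, 140, 144], [114, 126, 127], [116, 119, 113], [140, 144, 132], [146, 151, 142], [148, 151, 141], [142, 145, 136], [135, 138, 133], [161, 166, 165], [185, 189, 188]]
{'extent': [251.7, 163.6, 18.0, 21.9], 'score': 0.45}
{'extent': [250.8, 198.8, 35.8, 33.5], 'score': 0.61}
{'extent': [247.9, 189.8, 11.7, 14.8], 'score': 0.64}
```

Roll and cap agree laterally to within about 1 mm in the scene view. Lowering slowly so that the stud enters the bore, stopping just above the balls and watching the forces.

```bash
python3 -m crank '[{"linear":[-0.001,0.001,-0.012],"twist":[0,0,0],"fingers":-1},{"linear":[-0.001,0.001,-0.022],"twist":[0,0,0],"fingers":-1},{"linear":[-0.001,0.001,-0.03],"twist":[0,0,0],"fingers":-1},{"linear":[-0.001,0.001,-0.03],"twist":[0,0,0],"fingers":-1}]' 35
python3 -m crank '[{"linear":[0,0,-0.005],"twist":[0,0,0],"fingers":-1},{"linear":[0,0,-0.01],"twist":[0,0,0],"fingers":-1},{"linear":[0,0,-0.01],"twist":[0,0,0],"fingers":-1}]' 35
```

```text
time: 14.65
tool_pos: [0.4669, 0.0532, 0.0453]
eef_rot: [-2.905, -1.195, 0.002]
contact_force: [-0.1, -0.1, -0.9]
finger_gap: 0.388
finger_force: 35.3
time: 14.95
tool_pos: [0.4672, 0.0532, 0.0417]
eef_rot: [-2.905, -1.196, 0.0]
contact_force: [-0.1, -0.3, -0.1]
finger_gap: 0.386
finger_force: 35.3
```

No contact force with the tip about 5 mm inside the rim, so the stud is in the bore. Next comes the push through the balls in small steps.

```bash
python3 -m crank '[{"linear":[0,0,-0.004],"twist":[0,0,0],"fingers":-1},{"linear":[0,0,-0.008],"twist":[0,0,0],"fingers":-1},{"linear":[0,0,-0.008],"twist":[0,0,0],"fingers":-1}]' 35
python3 -m crank '[{"linear":[0,0,-0.003],"twist":[0,0,0],"fingers":-1},{"linear":[0,0,-0.006],"twist":[0,0,0],"fingers":-1},{"linear":[0,0,-0.006],"twist":[0,0,0],"fingers":-1}]' 35
```

```text
time: 15.25
tool_pos: [0.4678, 0.0533, 0.039]
eef_rot: [2.905, 1.196, 0.002]
contact_force: [0.7, 1.4, 3.3]
finger_gap: 0.39
finger_force: 36.0
time: 15.55
tool_pos: [0.4677, 0.0533, 0.0366]
eef_rot: [2.905, 1.196, 0.002]
contact_force: [0.9, 1.7, 3.7]
finger_gap: 0.393
finger_force: 35.9
```

```bash
python3 -m crank '[{"linear":[0.001,0.002,-0.004],"twist":[0,0,0],"fingers":-1},{"linear":[0.001,0.002,-0.006],"twist":[0,0,0],"fingers":-1},{"linear":[0.001,0.002,-0.006],"twist":[0,0,0],"fingers":-1}]' 35
python3 -m crank '[{"linear":[0,0,-0.003],"twist":[0,0,0],"fingers":-1},{"linear":[0,0,-0.005],"twist":[0,0,0],"fingers":-1},{"linear":[0,0,-0.005],"twist":[0,0,0],"fingers":-1}]' 35
```

```text
time: 15.85
tool_pos: [0.4674, 0.0539, 0.0333]
eef_rot: [-2.905, -1.196, 0.001]
contact_force: [2.9, -1.6, -6.3]
finger_gap: 0.385
finger_force: 35.3
time: 16.15
tool_pos: [0.4674, 0.0539, 0.0316]
eef_rot: [-2.905, -1.196, 0.001]
contact_force: [-0.2, -2.0, -4.3]
finger_gap: 0.388
finger_force: 35.5
```

The force has turned negative (the balls are pulling the cap down), so it has snapped past. Continuing onto the brake disc.

```bash
python3 -m crank '[{"linear":[0,-0.001,-0.003],"twist":[0,0,0],"fingers":-1},{"linear":[0,-0.001,-0.004],"twist":[0,0,0],"fingers":-1},{"linear":[0,-0.001,-0.004],"twist":[0,0,0],"fingers":-1}]' 35
python3 -m crank '[{"linear":[0,0,-0.002],"twist":[0,0,0],"fingers":-1},{"linear":[0,0,-0.004],"twist":[0,0,0],"fingers":-1},{"linear":[0,0,-0.004],"twist":[0,0,0],"fingers":-1}]' 35
python3 -m crank '[{"linear":[0,0,-0.002],"twist":[0,0,0],"fingers":-1},{"linear":[0,0,-0.004],"twist":[0,0,0],"fingers":-1},{"linear":[0,0,-0.004],"twist":[0,0,0],"fingers":-1}]' 35
```

```text
time: 16.45
tool_pos: [0.4676, 0.0537, 0.0305]
eef_rot: [-2.905, -1.196, -0.0]
contact_force: [-2.1, 2.6, 5.0]
finger_gap: 0.39
finger_force: 36.2
time: 16.75
tool_pos: [0.4677, 0.0537, 0.0289]
eef_rot: [-2.905, -1.196, -0.0]
contact_force: [-2.0, 1.4, 7.0]
finger_gap: 0.387
finger_force: 36.5
time: 17.05
tool_pos: [0.4678, 0.0537, 0.0282]
eef_rot: [2.905, 1.196, 0.001]
contact_force: [-7.1, 2.5, 17.8]
finger_gap: 0.387
finger_force: 37.9
```

The force jumped to 18 N at rim ≈ 0.048 m: the disc is at its stop. I'll relax the sideways load slightly and hold.

```bash
python3 -m crank '[{"linear":[-0.001,0,0],"twist":[0,0,0],"fingers":-1},{"linear":[-0.001,0,0],"twist":[0,0,0],"fingers":-1},{"linear":[-0.001,0,0],"twist":[0,0,0],"fingers":-1},{"linear":[-0.001,0,0],"twist":[0,0,0],"fingers":-1},{"linear":[-0.001,0,0],"twist":[0,0,0],"fingers":-1}]' 33
python3 - <<'E'
from meas import *
import pickle
np.set_printoptions(precision=4,suppress=True)
a=np.linspace(0,2*np.pi,90)
def cyl(x,y,z0,z1,r):return np.array([[x+r*np.cos(t),y+r*np.sin(t),z] for z in(z0,z1) for t in a])
s=bot.grab_frame("scene");o=bot.observe();T=o["tool_pos"];rim=T[2]+.0196;P=proj(s,cyl(T[0],T[1],rim,rim+.044,.017));c=P.mean(0)
print(o["time"],T,o["contact_force"],o["finger_force"],"pred rows",P.min(0),P.max(0))
R=orange(s,(int(c[0])-18,int(c[1])-22,int(c[0])+18,int(c[1])+22));print([tuple(map(int,r)) for r in R[::3]],R[-1])
E
```

```text
time: 17.55
tool_pos: [0.4677, 0.0537, 0.0282]
eef_rot: [2.905, 1.196, 0.002]
contact_force: [-4.3, 1.8, 16.8]
finger_gap: 0.389
finger_force: 37.6
17.6 [0.4677 0.0537 0.0283] [-5.281   2.0298 16.0202] 37.63882779283449 pred rows [243.9035 163.8709] [260.4833 188.8157]
[(166, 247, 259), (169, 245, 260), (172, 245, 260), (175, 245, 260), (178, 245, 260), (181, 246, 260), (184, 246, 260), (187, 248, 258)] (188, np.int64(250), np.int64(256))
```

The cap rim is at about 0.048 m and has not slipped. The push holds steady at about 16 N against the stop, and the grip is about 37 N. Handing in.

```bash
python3 -c "
from workcell import bot
print(bot.job_done())"
```

```text
the job is handed in; nothing more can be done
None
```

The larger orange cap is snapped past the brass balls and, going by the force and height readings, holds the brake disc fully down at about 16 N with a 37 N grip; I handed the job in at about 17.6 s. On the first grasp the fingers shut on top of the cap and nudged it a few mm (about 11 N).

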